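# Clamp the blank through the guard window and start the engraver

### The job

Get the engraving machine going: reach down through the window in its yellow guard and press the red clamp lever fully down with the fingertips so that the clamp's pad holds the brass blank, without touching the guard or the blank. Then draw the hand out and press the green start button on the grey control box right in, and let go of it. Leave the red stop button alone, and leave the graver, the brush and the jar undisturbed.

Things in the scene. Friction and masses are not known exactly. Their poses are not given: they have to be found in the camera images.
- machine: desktop engraving machine, fixed: white base 340 (x) x 260 (y) x 50 mm; at its +x end a grey column with a black spindle, 336 mm high. Origin: centre of the underside, on the bench. Its x axis points from its front (the robot's side, where the guard window is) to the column; z up. Place and yaw vary. Spindle and column stay beyond x = 45 mm in this frame.
- guard: the machine's guard, not to be touched: clear front and sides, and a level yellow roof plate (x -163 to 0, y -115 to 115 mm) with an open window rimmed by a black rubber trip edge 7 mm wide. The rim's top, the highest point, is 142 mm above the bench, its underside 130 mm. Origin and axes as machine.
- window (a point): centre of the guard's window, level with the rim's top (142 mm above the bench), 90 mm to the -x side of the machine's origin; axes as the machine's. The clear opening inside the rim is 90 mm along x and 96 mm along y. It is level and entered from above.
- clamp_lever (a joint): angle of the toggle clamp's lever, rad: 0 fully raised (23 degrees above level), 0.40 fully down on its stop (level, clamp locked); starts between 0 and 0.12. Axle along the machine's y, 70 mm to the +x side of the window's centre, 90 mm above the bench. Stiff friction, about 4 N at the press point, 6 N from 0.37 on, where the pad meets the blank; stays where it is left.
- lever_press (a point): the point to press: on the top face of the lever's red grip (58 x 18 x 16 mm, along the machine's x; it reaches 36 mm from here towards the axle, 22 mm to the free end). Moves with the lever, 80 mm from its axle: 129 mm above the bench when raised, 98 mm when fully down, where it is 10 mm to the -x side of the window's centre, at the machine's y = 0.
- clamp_pad: black rubber pad, 12 mm across, on the end of the clamp's arm, which the lever brings down upon the blank's near end; a spring lets it give 3 mm when locked. Origin: on the arm, 18 mm above the pad's underside.
- blank: flat brass blank, 44 x 32 x 4 mm, 48 g, loose in a shallow pocket of the machine 71 mm above the bench, under the spindle, 55 mm to the +x side of the machine's origin. Origin: centre of its underside. Not to be touched by the robot.
- console: grey control box standing fixed on the bench beside the machine, on its left or its right, 150 (x) x 85 (y) x 45 mm. Origin: centre of its underside. Its x axis points from the start button to the stop button.
- start (a joint): travel of the green start button, m: 0 out, 0.006 fully in; pressed straight down, about 5 N to the bottom, springs back.
- start_top (a point): centre of the top of the green start button (24 mm across), on the control box 42 mm to the -x side of its centre; moves with the button.
- stop: the red stop button, to be left alone; its place is given by stop_top.
- stop_top (a point): centre of the top of the red stop button (38 mm across, in a yellow housing), 84 mm from the start button on the same box.
- graver: loose hand graver with a mushroom-shaped wooden handle, 110 mm long, 32 mm across, lying on the bench beside the machine. Origin: under the middle of its length, at bench height; its x axis runs from handle to blade.
- brush: loose bench brush with a wooden back and black bristles, 150 x 36 x 41 mm, lying beside the machine. Origin: centre of its underside; x along its length.
- jar: small closed glass jar with an aluminium cap, 42 mm across, 50 mm high, standing by the front of the machine. Origin: centre of its underside.
Not all that is in view belongs to the job. What is shaped like the brush but orange or pink is not meant.

How it is judged:
By the outcome, as a careful person would: the job done as asked, in the order asked, and still so for the second after the job is handed in, with the robot touching nothing.
It also fails if it takes over 38 s, if anything falls off the work surface, if the arm or the gripper's body presses on something with over 40 N, if the wrist force passes 120 N, or if a joint passes its speed limit or range.

### The arm

A 6-joint arm with a two-finger parallel gripper is mounted at the origin on the work surface. World frame = base frame: x ahead of the robot, y to its left, z up, the work surface at z = 0. Lengths are in m, angles in rad, forces in N, time in s.
With the tool pointing down it reaches from about 0.4 to 0.925 m from the base axis. Payload 3.4 kg.
Tool frame: the origin (TCP) lies at the very end of the fingers, on their centre line; the grasp point (between the pads) lies robot.grasp_offset behind it (robot.grasp_offset is the distance from the TCP to the grasp point, in m); y points along the fingers, z is the direction in which the jaws open and shut, and the axes are right-handed (so a half turn about y gives the same grasp; the last joint's range is limited). The gripper opens to 85 mm and grips with 20 to 120 N. Pads are 22 mm wide; open, the fingers measure 114 mm over their backs; the gripper's body (76 mm by 85 mm) begins 54 mm behind the grasp point. The pads swing forward as they close: fully open they stand 13 mm farther back than shut.
Start: joints at [1.071, 0.307, 1.506, -0, 1.328, -0.073], TCP at [0.238, 0.523, 0.231] pointing down, gripper open.
Joint ranges: [-3.12, 3.12], [-1.05, 2.28], [0.14, 2.33], [-1.42, 4.57], [0.1, 2.73], [-2.68, 2.68]. Speed limits (rad/s): [2.57, 2.57, 3.14, 3.14, 3.14, 3.14].

### API

Orientations are given as a 3x3 rotation matrix whose columns are the frame's x, y, z axes.
In Python, from rig import monitor, vision, robot, spotter gives the robot as it stands. The module is installed in compiled form; this text tells all that it offers.
- The arm moves only by the tool jog_arm, never from a script. Its argument "motion" is a list of rows, each a list of 2 entries, a list of its own where there are three numbers: the shift along the world's x, y, z each as a share of 250 mm, from -1 to 1, then the turn, a rotation vector about the world's x, y, z each as a share of 0.5 rad, from -1 to 1. In form: [[[x, y, z], [ax, ay, az]], ...]. A call has exactly 8 rows; each row is the pose to reach, as a shift and turn from the pose commanded when the call began; what a row does not reach only later rows make up. A row lasts 1/10 s, in which the tool goes at most 50 mm and 8.59 degrees, less where a joint would pass 70% of its speed; a pose out of reach is approached as far as the arm can. A call with a number of a shift or a turn outside -1 to 1 is refused whole. A call with a gripper value outside its range is refused whole. "gripper" is the closure in counts, from 0 (fully open) to 255 (shut), set as the call begins (left out, the last holds). The fingers move at their own pace and stop on an object; "force" is the grip in N (left out, the last holds). Time passes only in rows, so rows that repeat a pose let the fingers close, or fill a call up. It gives the time, the measured TCP pose, the force and the opening at its end, in the units of the state.
- monitor.state(): the state, without advancing time (a new reading comes with each control period).
- vision.get_image(name): name is "scene" or "top" or "wrist"; returns (picture, depth): 480x640x3 uint8, blue, green, red; 480x640 float32, m along the optical axis (not along the pixel's ray), 0 where there is no reading.
- vision.calibration(name): a dict with "K" (3x3 intrinsics, pixels), "position" and "attitude" of the camera in the world; the wrist camera has in their place "T_tool_cam" (4x4, takes a point from camera to tool coordinates, whose origin is the TCP and whose axes are the tool frame's). Camera axes: x right, y up, looking along -z (the intrinsics and any distortion apply to the point x, -y, -z); pixel columns grow to the right and rows downward; lengths in m; the calibration is good to about 2 mm. The wrist camera is an equidistant fisheye: a pixel r from the principal point sees the ray r / f radians off the axis. A picture is of the moment at which its call begins: read the wrist's pose just before it. calibration takes no time and is no camera call.
- robot.close_job(): hands the job in, once; it reports no verdict.
Trained networks look in the newest picture that a camera, given by its name, has taken for a name from the list of things; names that differ only in an ending like _2 or _b are one class to them, and where a whole thing is asked for, a point or a joint stands for the part that bears it (a point fixed in the world has none). Each returns a list of dicts, best first, with "conf" (0 to 1); they miss things now and then, are a little off and sometimes report something else, mostly with a low value. They report only what shows in the picture. A call takes as long as a camera call. They do not tell look-alikes from the thing itself.
- spotter.search_frame(camera, label): "bbox" ([left, top, right, bottom] in pixels, round what is visible of it).
- spotter.spot_point(camera, label): "xy" ([column, row] in pixels: a listed point, or the origin of a listed thing).
The state is a dict: "t": time; "joint_positions": joint angles; "qvel": joint speeds; "joint_efforts": joint torques, N m; "tool_pos": TCP position; "ee_rot": TCP orientation; "force": force on the tool from outside, world axes, zero at the start; "wrist_torque": the same for the moment, N m; "opening": opening from 0.0 (shut) to 1.0 (fully open).
Only numpy, scipy, OpenCV 4.12 (cv2) and the standard library are available. Lean on these libraries where they do the work, as an engineer would, in place of code of your own. Each camera call takes 0.05 s, during which the arm holds its last target. There are 200 camera calls.

## Working session

There is one attempt and no reset: what is moved stays moved. The work goes in short steps, Python scripts to look and compute and a tool call to move; the robot and the scene stay as the last step left them, time stands still between calls to the robot, and variables do not carry over. Pictures are saved under pics/ and viewed, about 8 in all and at most 12, crops included, and the job is handed in when it is done.

Besides the shell and the picture viewer there is one more tool, called after "Request:" as name(argument=value, ...) on one line, values as JSON. jog_arm: Moves the arm, as the interface text tells. Its arguments: {"type":"object","properties":{"motion":{"type":"array"},"gripper":{"type":"number"},"force":{"type":"number"}},"required":["motion"]}

```bash
mkdir -p pics
cat > h.py <<'E'
import numpy as np, cv2
from rig import monitor, vision, robot, spotter
def ray(cam,uv,st=None):
    c=vision.calibration(cam);K=np.array(c["K"]);u,v=uv
    x=(u-K[0,2])/K[0,0];y=(v-K[1,2])/K[1,1]
    if cam=="wrist":
        r=np.hypot(x,y);s=np.sin(r)/r if r>1e-9 else 1
        d=np.array([x*s,-y*s,-np.cos(r)])
        T=np.array(c["T_tool_cam"]);R=np.array(st["ee_rot"])
        return R@T[:3,3]+np.array(st["tool_pos"]),R@T[:3,:3]@d
    A=np.array(c["attitude"])
    return np.array(c["position"]),A@np.array([x,-y,-1.])
def atz(cam,uv,z,st=None):
    p,d=ray(cam,uv,st);return p+d*(z-p[2])/d[2]
def dep(cam,uv,D,st=None):
    u,v=int(round(uv[0])),int(round(uv[1]));w=D[max(v-2,0):v+3,max(u-2,0):u+3];w=w[w>0]
    if len(w)==0:return None
    p,d=ray(cam,uv,st)
    return p+d*np.median(w)   # pinhole only
def two(l):
    A=np.zeros((3,3));b=np.zeros(3)
    for p,d in l:
        d=d/np.linalg.norm(d);M=np.eye(3)-np.outer(d,d);A+=M;b+=M@p
    x=np.linalg.solve(A,b);return x,[np.linalg.norm((np.eye(3)-np.outer(d/np.linalg.norm(d),d/np.linalg.norm(d)))@(x-p)) for p,d in l]
E
python3 - <<'E'
from h import *
np.set_printoptions(precision=4,suppress=True)
st=monitor.state();print(st["t"],st["tool_pos"],np.array(st["ee_rot"]).round(3).tolist(),st["opening"])
for c in ["scene","top"]:
    im,D=vision.get_image(c);cv2.imwrite(f"pics/{c}0.png",im);np.save(f"/tmp/{c}.npy",D)
    k=vision.calibration(c);print(c,k)
    for n in ["window","lever_press","start_top","stop_top","machine","console","guard","graver","brush","jar","clamp_pad"]:
        for r in spotter.spot_point(c,n)[:2]:
            print(c,n,round(r["conf"],2),np.round(r["xy"],1),dep(c,r["xy"],D))
print(vision.calibration("wrist"),monitor.state()["t"])
E
```

```text
0.0 [0.2377 0.5228 0.2304] [[0.91, -0.001, 0.414], [-0.414, -0.002, 0.91], [-0.0, -1.0, -0.002]] 1.003573578295123
scene {'K': array([[446.7337,   0.    , 312.9858],
       [  0.    , 446.7337, 233.9136],
       [  0.    ,   0.    ,   1.    ]]), 'position': array([ 1.1939, -0.113 ,  0.7723]), 'attitude': array([[ 0.2798, -0.6414,  0.7144],
       [ 0.9598,  0.1709, -0.2224],
       [ 0.0205,  0.7479,  0.6634]])}
scene window 0.73 [253.1 256.8] [ 0.536  -0.0352  0.1276]
scene window 0.6 [337.1 235.4] [0.4067 0.1961 0.0215]
scene lever_press 0.62 [253.2 257.6] [ 0.5377 -0.0354  0.127 ]
scene start_top 0.55 [383.3 205.8] [0.3783 0.328  0.0687]
scene stop_top 0.44 [388.9 229.6] [0.4701 0.3035 0.0703]
scene console 0.63 [381.1 236.9] [0.4751 0.283  0.0557]
scene graver 0.67 [118.1 370.3] [ 0.6455 -0.3257  0.0012]
scene brush 0.96 [458.1 214.3] [0.4077 0.5406 0.0195]
scene brush 0.92 [429.1 300.6] [0.6652 0.3194 0.0267]
scene jar 0.9 [334.2 234.5] [0.4012 0.1902 0.0212]
top {'K': array([[500.3352,   0.    , 319.1689],
       [  0.    , 500.3352, 236.7754],
       [  0.    ,   0.    ,   1. 
[... 454 characters left out ...]
 ]
top guard 0.73 [366.  197.3] [ 0.5946 -0.0276  0.1338]
top graver 0.44 [463.  197.3] [ 0.6293 -0.3299 -0.0002]
top brush 0.78 [273.6 149.9] [0.7768 0.2259 0.0393]
top brush 0.65 [236.2 194.7] [0.642  0.3343 0.0389]
top jar 0.6 [280.2 281.1] [0.3872 0.2098 0.0505]
top jar 0.43 [244.3 270.8] [0.4192 0.3089 0.0455]
top clamp_pad 0.46 [374.  172.2] [ 0.6856 -0.0601  0.0784]
{'K': array([[371.6483,   0.    , 318.6003],
       [  0.    , 371.6483, 243.6592],
       [  0.    ,   0.    ,   1.    ]]), 'T_tool_cam': array([[ 0.0007, -0.9592, -0.2827, -0.0726],
       [-0.0009,  0.2827, -0.9592, -0.1425],
       [ 1.    ,  0.0009, -0.0007,  0.0012],
       [ 0.    ,  0.    ,  0.    ,  1.    ]])} 1.2
```

View pics/top0.png

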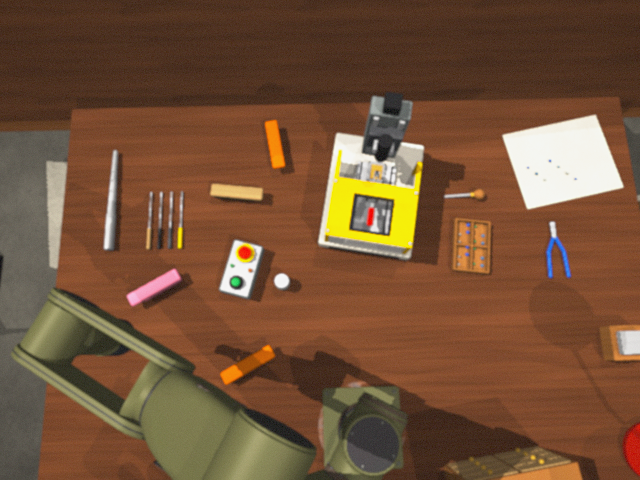

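View pics/scene0.png

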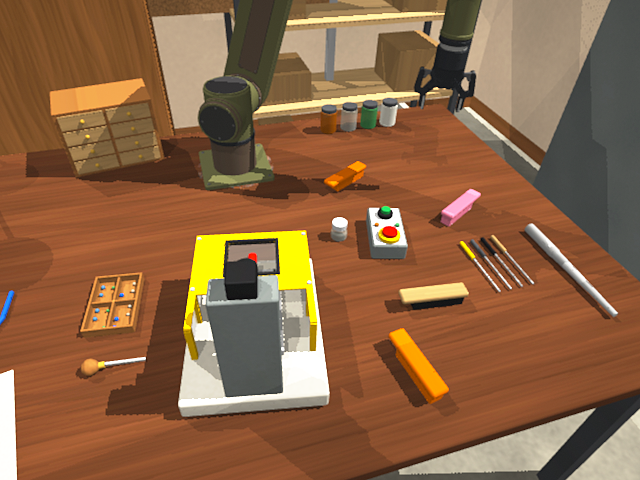

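Run:
```python
from h import *
np.set_printoptions(precision=4,suppress=True)
print(robot.grasp_offset)
im=cv2.imread("pics/top0.png");hsv=cv2.cvtColor(im,cv2.COLOR_BGR2HSV)
y=cv2.inRange(hsv,(22,150,120),(35,255,255));y[:, :315]=0;y[:,430:]=0
cs,h=cv2.findContours(y,cv2.RETR_CCOMP,cv2.CHAIN_APPROX_NONE)
for c,k in zip(cs,h[0]):
    if cv2.contourArea(c)>150:
        a=cv2.boxPoints(cv2.minAreaRect(c));P=np.array([atz("top",q,.135)[:2] for q in a]);
        print(k[3],cv2.contourArea(c),P.mean(0),P.round(3).tolist(),np.degrees(np.arctan2(*(P[1]-P[0])[::-1])),np.degrees(np.arctan2(*(P[2]-P[1])[::-1])))
for nm,lo,hi,x0,x1 in [("green",(45,120,40),(85,255,255),220,255),("red",(0,170,80),(8,255,255),225,260),("lever",(0,170,80),(8,255,255),350,395)]:
    m=cv2.inRange(hsv,lo,hi);m[:,:x0]=0;m[:,x1:]=0;m[:190]=0;m[305:]=0
    n,l,s,c=cv2.connectedComponentsWithStats(m);i=1+np.argmax(s[1:,4]);print(nm,c[i],s[i],atz("top",c[i],.065),atz("top",c[i],.12), dep("top",c[i],np.load("/tmp/top.npy")))
im=cv2.imread("pics/scene0.png");hsv=cv2.cvtColor(im,cv2.COLOR_BGR2HSV)
m=cv2.inRange(hsv,(45,120,40),(85,255,255));m[:200]=0;m[225:]=0;m[:,:370]=0;m[:,400:]=0
n,l,s,c=cv2.connectedComponentsWithStats(m);i=1+np.argmax(s[1:,4]);print("scene green",c[i],s[i],dep("scene",c[i],np.load("/tmp/scene.npy")))
```

```text
0.0187
-1 5202.5 [ 0.5851 -0.0494] [[0.48, 0.089], [0.733, 0.044], [0.689, -0.192], [0.439, -0.138]] -9.954354414157015 -100.48377915076138
1 1487.5 [ 0.5471 -0.0395] [[0.506, 0.025], [0.609, 0.005], [0.587, -0.105], [0.486, -0.083]] -11.047933586919367 -100.91787329590576
green [235.4231 281.5641] [231 277  10  10  78] [0.3871 0.3299 0.065 ] [0.3792 0.3213 0.12  ] [0.3867 0.3294 0.0681]
red [244.37 252.23] [239 247  12  11 100] [0.4675 0.3062 0.065 ] [0.4562 0.2985 0.12  ] [0.4667 0.3057 0.0686]
lever [369.9157 216.506 ] [367 208   7  18  83] [ 0.5599 -0.0436  0.065 ] [ 0.5449 -0.037   0.12  ] [ 0.5443 -0.0368  0.1219]
scene green [385.1507 209.9178] [380 206  11   9  73] [0.3937 0.3268 0.0672]
```

Request:
jog_arm(motion=[[[0.05,-0.15,0.1],[0,0,0.1]],[[0.15,-0.35,0.2],[0,0,0.2]],[[0.25,-0.55,0.3],[0,0,0.3]],[[0.35,-0.75,0.4],[0,0,0.4]],[[0.45,-0.95,0.48],[0,0,0.5]],[[0.5,-1.0,0.48],[0,0,0.55]],[[0.5,-1.0,0.48],[0,0,0.6]],[[0.5,-1.0,0.48],[0,0,0.6]]], gripper=255)

```text
t: 2.0
tool_pos: [0.3643, 0.272, 0.3523]
ee_rot: [[0.991, 0.002, 0.13], [-0.13, 0.001, 0.991], [0.002, -1.0, 0.001]]
force: [-0.7, 0.4, -1.0]
opening: -0.003
```

```bash
cat >> h.py <<'E'
def wcap(tag):
    st=monitor.state();im,D=vision.get_image("wrist");cv2.imwrite(f"pics/{tag}.png",im)
    import pickle;pickle.dump((st,D),open(f"/tmp/{tag}.pkl","wb"));return st,im,D
E
python3 - <<'E'
from h import *
np.set_printoptions(precision=4,suppress=True)
st,im,D=wcap("w1")
for n,z in [("start_top",.068),("stop_top",.068),("window",.142),("jar",0)]:
    for r in spotter.spot_point("wrist",n)[:2]: print(n,r["conf"],r["xy"],atz("wrist",r["xy"],z,st))
E
```

```text
start_top 0.79 [370.3, 214.8] [0.3911 0.3321 0.068 ]
stop_top 0.92 [356.3, 281.4] [0.473 0.307 0.068]
stop_top 0.5 [356.6, 231.6] [0.4094 0.3138 0.068 ]
jar 0.97 [270.6, 217.7] [0.3929 0.2041 0.    ]
```

Request:
jog_arm(motion=[[[0.1,-0.18,0],[0,0,-0.05]],[[0.2,-0.36,0],[0,0,-0.1]],[[0.3,-0.54,0],[0,0,-0.12]],[[0.4,-0.72,0],[0,0,-0.12]],[[0.5,-0.9,0],[0,0,-0.12]],[[0.55,-1.0,0],[0,0,-0.12]],[[0.55,-1.0,0],[0,0,-0.12]],[[0.55,-1.0,0],[0,0,-0.12]]])

```text
t: 3.05
tool_pos: [0.5005, 0.0239, 0.3504]
ee_rot: [[0.983, -0.002, 0.186], [-0.186, 0.001, 0.983], [-0.002, -1.0, 0.0]]
force: [-1.1, -0.6, 0.1]
opening: 0.002
```

Run:
```python
from h import *
np.set_printoptions(precision=4,suppress=True)
st,im,D=wcap("w2");print(st["tool_pos"],st["force"],D[D>0].min())
for n,z in [("start_top",.068),("stop_top",.068),("window",.142),("lever_press",.12),("clamp_pad",.09),("jar",0)]:
    for r in spotter.spot_point("wrist",n)[:2]: print(n,r["conf"],r["xy"],atz("wrist",r["xy"],z,st))
```

```text
[0.5005 0.0239 0.3504] [-1.0532 -0.5683  0.1189] 0.050482526
start_top 0.76 [538.8, 78.4] [0.3899 0.3312 0.068 ]
stop_top 0.77 [531.5, 145.1] [0.4749 0.3053 0.068 ]
stop_top 0.49 [281.4, 297.0] [ 0.6122 -0.0431  0.068 ]
lever_press 0.97 [267.5, 260.1] [ 0.5451 -0.0383  0.12  ]
jar 0.63 [435.2, 89.1] [0.3886 0.2066 0.    ]
```

View pics/w2.png

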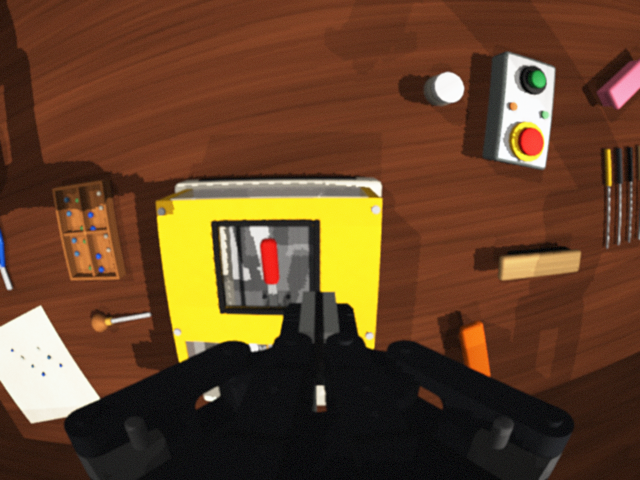

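```bash
cat >> h.py <<'E'
def fitwin(tag):
    import pickle
    st,D=pickle.load(open(f"/tmp/{tag}.pkl","rb"));im=cv2.imread(f"pics/{tag}.png");hsv=cv2.cvtColor(im,cv2.COLOR_BGR2HSV)
    y=cv2.inRange(hsv,(22,150,100),(35,255,255))
    cs,h=cv2.findContours(y,cv2.RETR_CCOMP,cv2.CHAIN_APPROX_NONE)
    for c,k in zip(cs,h[0]):
        if k[3]>=0 and cv2.contourArea(c)>2000:
            P=np.array([atz("wrist",q[0],.142,st)[:2] for q in c],np.float32)
            r=cv2.minAreaRect(P);print(tag,"hole",r,cv2.contourArea(c))
    m=cv2.inRange(hsv,(0,170,80),(8,255,255))|cv2.inRange(hsv,(172,170,80),(180,255,255))
    n,l,s,c=cv2.connectedComponentsWithStats(m)
    for i in range(1,n):
        if s[i,4]>80:
            print("red",c[i],s[i],[atz("wrist",c[i],z,st)[:2] for z in (.068,.115,.125)])
    g=cv2.inRange(hsv,(45,100,30),(85,255,255));n,l,s,c=cv2.connectedComponentsWithStats(g)
    for i in range(1,n):
        if s[i,4]>80: print("green",c[i],s[i,4],atz("wrist",c[i],.068,st)[:2])
    return st,D,im
E
python3 - <<'E'
from h import *
np.set_printoptions(precision=4,suppress=True)
st,D,im=fitwin("w1")
st,D,im=fitwin("w2")
# gripper profile in tool frame
c=vision.calibration("wrist");K=np.array(c["K"]);T=np.array(c["T_tool_cam"])
v,u=np.mgrid[:480:2,:640:2];x=(u-K[0,2])/K[0,0];y=(v-K[1,2])/K[1,1];r=np.hypot(x,y)+1e-9;s=np.sin(r)/r
d=np.stack([x*s,-y*s,-np.cos(r)],-1);d/=np.abs(d[...,2:]);Z=D[::2,::2]
P=(d*Z[...,None])[Z>0]@T[:3,:3].T+T[:3,3]
P=P[(np.abs(P[:,0])<.1)&(np.abs(P[:,2])<.12)&(P[:,1]<.01)]
for a in np.arange(-.12,.01,.01):
    q=P[(P[:,1]>=a)&(P[:,1]<a+.01)]
    if len(q):print("y %.3f"%a,len(q),"x",q[:,0].min().round(3),q[:,0].max().round(3),"z",q[:,2].min().round(3),q[:,2].max().round(3))
E
```

```text
red [356.541  277.1082] [343 264  28  27 610] [array([0.4672, 0.3079]), array([0.448 , 0.3051]), array([0.4439, 0.3045])]
red [115.6955 368.2358] [106 354  21  28 335] [array([ 0.5789, -0.0764]), array([ 0.5474, -0.0369]), array([ 0.5407, -0.0284])]
green [369.4413 212.8956] 383 [0.3886 0.3313]
red [530.3027 141.2337] [519 128  24  27 522] [array([0.4698, 0.3041]), array([0.4654, 0.2747]), array([0.4645, 0.2685])]
red [269.6333 260.8879] [261 239  18  45 660] [array([ 0.5626, -0.0467]), array([ 0.5479, -0.0372]), array([ 0.5448, -0.0352])]
green [536.4291  78.9579] 261 [0.3906 0.3272]
y -0.110 528 x -0.022 -0.011 z -0.034 0.036
y -0.100 3531 x -0.021 0.005 z -0.059 0.062
y -0.090 3435 x -0.019 0.002 z -0.06 0.064
y -0.080 2623 x -0.019 0.008 z -0.055 0.059
y -0.070 1410 x -0.018 0.008 z -0.046 0.05
y -0.060 1783 x -0.015 0.011 z -0.04 0.042
y -0.050 693 x -0.015 0.011 z -0.032 0.035
y -0.040 287 x -0.013 0.01 z -0.012 0.015
y -0.030 232 x -0.012 -0.007 z -0.012 0.015
y -0.020 201 x -0.012 -0.006 z -0.012 0.015
y -0.010 70 x -0.012 -0.007 z -0.011 0.014
```

Request:
jog_arm(motion=[[[-0.04,-0.1,-0.1],[0,0,0]],[[-0.08,-0.2,-0.15],[0,0,0]],[[-0.12,-0.22,-0.2],[0,0,0]],[[-0.12,-0.22,-0.2],[0,0,0]],[[-0.12,-0.22,-0.2],[0,0,0]],[[-0.12,-0.22,-0.2],[0,0,0]],[[-0.12,-0.22,-0.2],[0,0,0]],[[-0.12,-0.22,-0.2],[0,0,0]]])

```text
t: 4.2
tool_pos: [0.4713, -0.0312, 0.3019]
ee_rot: [[0.983, 0.001, 0.185], [-0.185, -0.0, 0.983], [0.001, -1.0, 0.0]]
force: [0.6, 0.5, -0.1]
opening: -0.0
```

Run:
```python
from h import *
np.set_printoptions(precision=4,suppress=True)
wcap("w3");st,D,im=fitwin("w3");print(st["tool_pos"])
for n,z in [("lever_press",.12),("window",.142)]:
    for r in spotter.spot_point("wrist",n)[:2]: print(n,r["conf"],r["xy"],atz("wrist",r["xy"],z,st))
import pickle
L=[ray("wrist",(115.7,368.2),pickle.load(open("/tmp/w1.pkl","rb"))[0]),ray("wrist",(269.6,260.9),pickle.load(open("/tmp/w2.pkl","rb"))[0]),ray("top",(369.9,216.5))]
print(two(L),two(L[:2]))
G=[ray("wrist",(369.4,212.9),pickle.load(open("/tmp/w1.pkl","rb"))[0]),ray("wrist",(536.4,79),pickle.load(open("/tmp/w2.pkl","rb"))[0]),ray("top",(235.4,281.6)),ray("scene",(385.2,209.9))]
print(two(G),two(G[:2]))
# rectified view of plane z=.142, 0.5 mm/px, x0=.45..,y
ys,xs=np.mgrid[0:400,0:400];X=.45+.0005*xs;Y=-.14+.0005*ys
c=vision.calibration("wrist");K=np.array(c["K"]);T=np.array(c["T_tool_cam"]);R=np.array(st["ee_rot"])
P=np.stack([X,Y,0*X+.142],-1)-np.array(st["tool_pos"]);P=(P@R-T[:3,3])@T[:3,:3]
th=np.arctan2(np.hypot(P[...,0],P[...,1]),-P[...,2]);rr=np.hypot(P[...,0],P[...,1])
mu=(K[0,2]+K[0,0]*th*P[...,0]/rr).astype(np.float32);mv=(K[1,2]-K[1,1]*th*P[...,1]/rr).astype(np.float32)
o=cv2.remap(im,mu,mv,cv2.INTER_LINEAR);cv2.imwrite("pics/rect3.png",cv2.resize(o,(800,800))[:, :][100:700])
cv2.imwrite("/tmp/rect3.png",o)
```

```text
red [586.3023 162.5562] [575 149  23  28 516] [array([0.4693, 0.3025]), array([0.4606, 0.2626]), array([0.4588, 0.2542])]
red [325.4011 281.4068] [317 271  18  22 354] [array([ 0.5535, -0.0375]), array([ 0.5344, -0.0349]), array([ 0.5303, -0.0343])]
green [593.4881  97.623 ] 252 [0.3902 0.3253]
[ 0.4713 -0.0312  0.3019]
lever_press 0.76 [325.7, 289.6] [ 0.5407 -0.0358  0.12  ]
(array([ 0.5474, -0.0374,  0.1145]), [np.float64(0.0003187660360284282), np.float64(0.000690975515969198), np.float64(0.0009833195128525194)]) (array([ 0.5481, -0.0375,  0.1141]), [np.float64(0.00015885620036222375), np.float64(0.00015885620036223163)])
(array([0.3889, 0.3307, 0.0626]), [np.float64(0.001402621467632075), np.float64(0.0012197094842685237), np.float64(0.0015419300964946761), np.float64(0.001056430547073139)]) (array([0.3901, 0.332 , 0.0609]), [np.float64(0.00010167572316750193), np.float64(0.0001016757231673581)])
```

View pics/rect3.png

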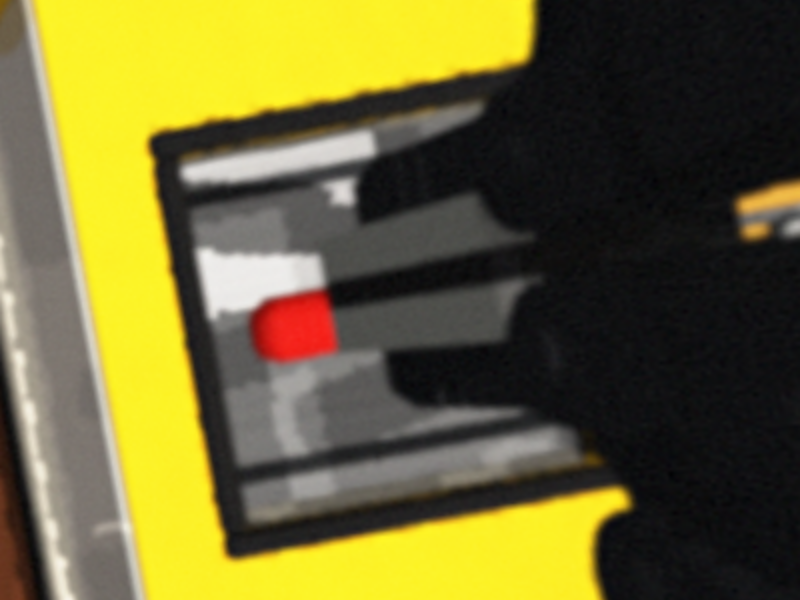

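Request:
jog_arm(motion=[[[0.15,-0.012,0],[0,0,0]],[[0.287,-0.024,0],[0,0,0]],[[0.287,-0.024,-0.15],[0,0,0]],[[0.287,-0.024,-0.3],[0,0,0]],[[0.287,-0.024,-0.45],[0,0,0]],[[0.287,-0.024,-0.53],[0,0,0]],[[0.287,-0.024,-0.53],[0,0,0]],[[0.287,-0.024,-0.53],[0,0,0]]])

```text
t: 5.15
tool_pos: [0.5427, -0.0376, 0.169]
ee_rot: [[0.983, -0.0, 0.186], [-0.186, 0.0, 0.983], [-0.0, -1.0, -0.0]]
force: [0.8, -1.5, 0.6]
opening: 0.004
```

Run:
```python
from h import *
np.set_printoptions(precision=4,suppress=True)
st,im,D=wcap("w4");print(st["tool_pos"],st["force"])
ims,_=vision.get_image("scene");imt,_=vision.get_image("top")
a=cv2.resize(im[180:480,120:520],(800,600));cv2.imwrite("pics/w4c.png",a)
b=np.hstack([cv2.resize(ims[200:320,180:320],(466,400)),cv2.resize(imt[180:250,340:410],(334,334),interpolation=cv2.INTER_CUBIC)[:400] if 0 else cv2.copyMakeBorder(cv2.resize(imt[180:250,340:410],(334,334)),0,66,0,0,cv2.BORDER_CONSTANT)]);cv2.imwrite("pics/st4.png",b)
```

```text
[ 0.5427 -0.0376  0.169 ] [ 0.7842 -1.5431  0.5639]
```

View pics/w4c.png

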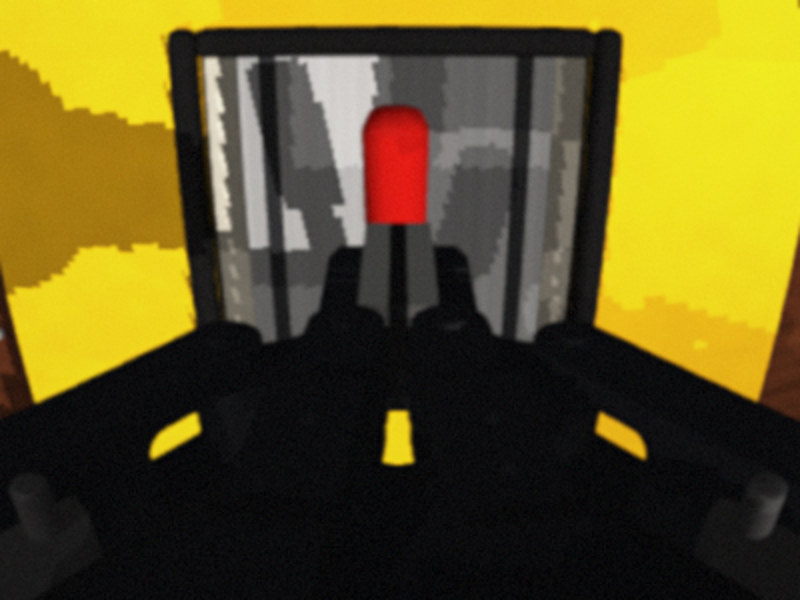

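View pics/st4.png

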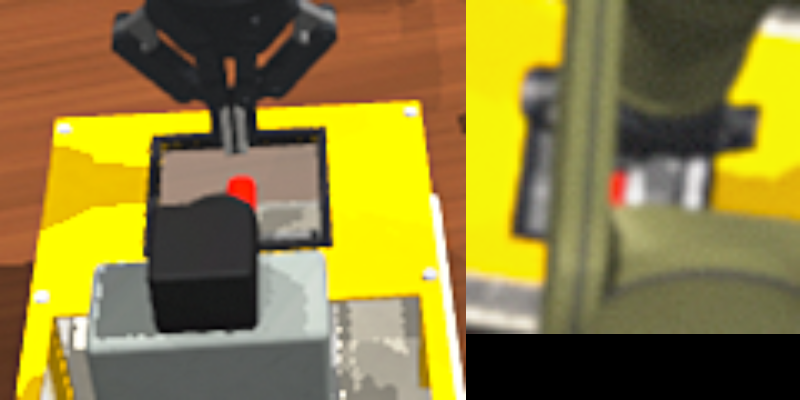

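Run:
```python
from h import *
import pickle
np.set_printoptions(precision=4,suppress=True)
st,_=pickle.load(open("/tmp/w4.pkl","rb"));R=np.array(st["ee_rot"]);t=np.array(st["tool_pos"])
for n,uv,z in [("outer near",(317.5,196.5),.142),("inner near",(317.5,207.5),.142),("lever end",(318.5,232.5),.128),("L inner",(227,247),.142),("R inner",(411,247),.142)]:
    p=atz("wrist",uv,z,st);print(n,p,"tool:",R.T@(p-t))
```

```text
outer near [ 0.4987 -0.0283  0.142 ] tool: [-0.045  0.027  0.001]
inner near [ 0.5037 -0.0293  0.142 ] tool: [-0.0398  0.027   0.001 ]
lever end [ 0.5192 -0.0317  0.128 ] tool: [-0.0241  0.041   0.0014]
L inner [ 0.5144 -0.0761  0.142 ] tool: [-0.0207  0.027  -0.0431]
R inner [0.5311 0.0119 0.142 ] tool: [-0.0206  0.027   0.0465]
```

Request:
jog_arm(motion=[[[0,0,-0.06],[0,0,0]],[[0,0,-0.12],[0,0,0]],[[0,0,-0.16],[0,0,0]],[[0,0,-0.19],[0,0,0]],[[0,0,-0.21],[0,0,0]],[[0,0,-0.23],[0,0,0]],[[0,0,-0.25],[0,0,0]],[[0,0,-0.26],[0,0,0]]])

```text
t: 6.1
tool_pos: [0.5419, -0.0375, 0.1035]
ee_rot: [[0.983, -0.001, 0.186], [-0.186, 0.0, 0.983], [-0.001, -1.0, 0.0]]
force: [-1.3, 1.5, 3.8]
opening: 0.001
```

Request:
jog_arm(motion=[[[0,0,-0.008],[0,0,0]],[[0,0,-0.016],[0,0,0]],[[0,0,-0.02],[0,0,0]],[[0,0,-0.024],[0,0,0]],[[0,0,-0.026],[0,0,0]],[[0,0,-0.028],[0,0,0]],[[0,0,-0.028],[0,0,0]],[[0,0,-0.028],[0,0,0]]])

```text
t: 6.9
tool_pos: [0.5418, -0.0375, 0.0978]
ee_rot: [[0.983, -0.0, 0.186], [-0.186, 0.0, 0.983], [-0.0, -1.0, -0.0]]
force: [-5.6, 0.6, 12.3]
opening: 0.006
```

Request:
jog_arm(motion=[[[0,0,-0.004],[0,0,0]],[[0,0,-0.008],[0,0,0]],[[0,0,-0.01],[0,0,0]],[[0,0,-0.012],[0,0,0]],[[0,0,-0.012],[0,0,0]],[[0,0,-0.012],[0,0,0]],[[0,0,-0.012],[0,0,0]],[[0,0,-0.012],[0,0,0]]])

```text
t: 7.7
tool_pos: [0.5418, -0.0375, 0.0974]
ee_rot: [[0.983, 0.001, 0.186], [-0.186, -0.0, 0.983], [0.001, -1.0, -0.0]]
force: [-11.4, 1.4, 30.6]
opening: -0.001
```

Request:
jog_arm(motion=[[[0,0,0.04],[0,0,0]],[[0,0,0.16],[0,0,0]],[[0,0,0.3],[0,0,0]],[[0,0,0.45],[0,0,0]],[[0,0,0.6],[0,0,0]],[[-0.1,0.1,0.7],[0,0,0]],[[-0.28,0.1,0.8],[0,0,0]],[[-0.28,0.1,0.8],[0,0,0]]])

```text
t: 8.5
tool_pos: [0.4702, -0.0122, 0.2972]
ee_rot: [[0.983, 0.005, 0.185], [-0.185, -0.001, 0.983], [0.005, -1.0, -0.0]]
force: [0.2, 0.3, -0.6]
opening: -0.002
```

Run:
```python
from h import *
np.set_printoptions(precision=4,suppress=True)
wcap("w5");st,D,im=fitwin("w5");print(st["tool_pos"],st["force"])
for r in spotter.spot_point("wrist","lever_press")[:2]: print(r["conf"],r["xy"],atz("wrist",r["xy"],.098,st))
ims,Ds=vision.get_image("scene");imt,Dt=vision.get_image("top")
hsv=cv2.cvtColor(imt,cv2.COLOR_BGR2HSV);m=cv2.inRange(hsv,(0,170,80),(8,255,255));m[:,:350]=0;m[:,395:]=0;m[:190]=0;m[240:]=0
v,u=np.nonzero(m);print(len(u),[dep("top",(a,b),Dt) for a,b in list(zip(u,v))[::8]])
a=cv2.resize(im[180:400,180:480],(480,352));b=cv2.resize(imt[180:250,340:410],(320,320));cv2.imwrite("pics/c5.png",np.hstack([a,cv2.copyMakeBorder(b,0,32,0,0,0)]))
```

```text
red [577.8363 164.759 ] [566 151  24  29 556] [array([0.4694, 0.3027]), array([0.4605, 0.2647]), array([0.4586, 0.2566])]
red [306.4076 279.3956] [298 265  18  38 498] [array([ 0.5454, -0.0381]), array([ 0.5268, -0.0329]), array([ 0.5229, -0.0318])]
green [585.5784  97.791 ] 268 [0.3901 0.3256]
[ 0.4702 -0.0122  0.2972] [ 0.2313  0.2713 -0.5896]
0.67 [305.8, 281.8] [ 0.536  -0.0359  0.098 ]
0.6 [555.1, 129.8] [0.4234 0.2494 0.098 ]
0 []
```

View pics/c5.png

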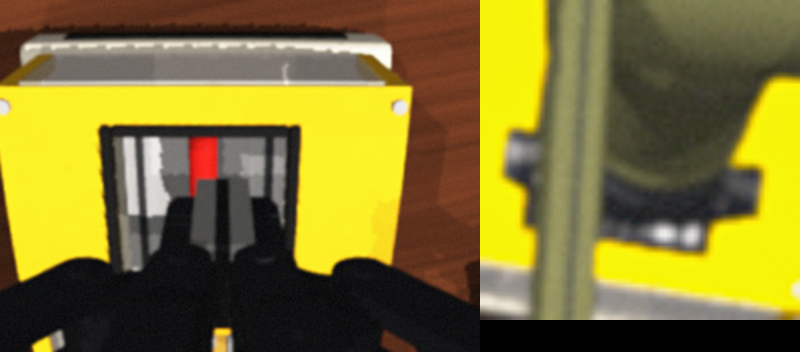

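Request:
jog_arm(motion=[[[-0.05,0.18,0],[0,0,0]],[[-0.1,0.36,0],[0,0,0]],[[-0.15,0.54,0],[0,0,0]],[[-0.2,0.72,-0.1],[0,0,0]],[[-0.25,0.9,-0.15],[0,0,0]],[[-0.3,1.0,-0.2],[0,0,0]],[[-0.3,1.0,-0.3],[0,0,0]],[[-0.3,1.0,-0.3],[0,0,0]]])

```text
t: 9.5
tool_pos: [0.3953, 0.2374, 0.2147]
ee_rot: [[0.983, -0.008, 0.184], [-0.184, -0.004, 0.983], [-0.007, -1.0, -0.005]]
force: [-0.5, -1.4, 0.3]
opening: -0.002
```

Run:
```python
from h import *
np.set_printoptions(precision=4,suppress=True)
wcap("w6");st,D,im=fitwin("w6");print(st["tool_pos"],st["force"])
for r in spotter.spot_point("wrist","start_top")[:2]: print(r["conf"],r["xy"],atz("wrist",r["xy"],.065,st))
imt,Dt=vision.get_image("top");cv2.imwrite("pics/top6.png",imt)
hsv=cv2.cvtColor(imt,cv2.COLOR_BGR2HSV);m=cv2.inRange(hsv,(0,170,80),(8,255,255));m[:,:350]=0;m[:,395:]=0;m[:190]=0;m[240:]=0
def heights(m,D):
    v,u=np.nonzero(m);P=np.array([dep("top",(a,b),D) for a,b in zip(u,v)]);return P
P=heights(m,Dt);print(len(P),P[:,0].min(),P[:,0].max(),np.median(P,0))
R=np.array([[.983,.183],[-.183,.983]]);q=(P[:,:2]-[.547,-.038])@R
print(np.polyfit(q[:,0],P[:,2],1),q.min(0),q.max(0))
```

```text
red [411.5723 294.25  ] [ 392  275   40   40 1244] [array([0.4669, 0.3069]), array([0.4439, 0.2981]), array([0.4391, 0.2962])]
green [428.3559 201.469 ] 725 [0.3885 0.33  ]
green [443.8  248.02] 100 [0.4303 0.3393]
[0.3953 0.2374 0.2147] [-0.5286 -1.4346  0.3332]
0.66 [412.7, 290.4] [0.4649 0.3088 0.065 ]
0.65 [430.6, 203.9] [0.3915 0.3325 0.065 ]
101 0.5161055612834587 0.5751381493240424 [ 0.5418 -0.0368  0.0959]
[-0.0456  0.0943] [-0.0319 -0.008 ] [0.0278 0.0067]
```

Request:
jog_arm(motion=[[[-0.01,0.12,-0.05],[0,0,0]],[[-0.02,0.24,-0.1],[0,0,0]],[[-0.025,0.34,-0.15],[0,0,0]],[[-0.025,0.374,-0.25],[0,0,0]],[[-0.025,0.374,-0.35],[0,0,0]],[[-0.025,0.374,-0.45],[0,0,0]],[[-0.025,0.374,-0.45],[0,0,0]],[[-0.025,0.374,-0.45],[0,0,0]]])

```text
t: 10.45
tool_pos: [0.3922, 0.3308, 0.107]
ee_rot: [[0.982, 0.001, 0.187], [-0.187, 0.0, 0.982], [0.001, -1.0, 0.0]]
force: [0.6, 0.5, -0.4]
opening: 0.003
```

Run:
```python
from h import *
np.set_printoptions(precision=4,suppress=True)
wcap("w7");st,D,im=fitwin("w7");print(st["tool_pos"],st["force"]);cv2.imwrite("pics/w7c.png",im)
```

```text
red [318.5037 399.0958] [310 384  18  29 407] [array([0.4733, 0.3168]), array([0.434 , 0.3242]), array([0.4256, 0.3258])]
green [317.0047 268.7321] 1717 [0.3873 0.3324]
[0.3922 0.3308 0.107 ] [ 0.6428  0.5423 -0.4192]
```

View pics/w7c.png

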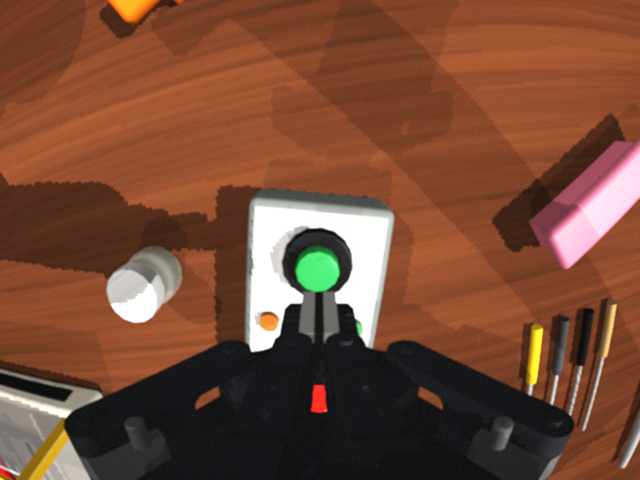

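Run:
```python
from h import *
import pickle
np.set_printoptions(precision=4,suppress=True,linewidth=150)
for t,u0,v0 in (("w7",317,268),("w6",428,201)):
    st,D=pickle.load(open(f"/tmp/{t}.pkl","rb"))
    for du,dv in ((1,0),(0,-1)):
        for k in range(-42,46,4):
            u,v=u0+du*k,v0+dv*k
            p,d=ray("wrist",(u,v),st)
            T=np.array(vision.calibration("wrist")["T_tool_cam"]);R=np.array(st["ee_rot"])
            dc=(R@T[:3,:3]).T@d;q=p+d/abs(dc[2])*D[v,u]
            print(k,(q*1000).round(1),end="; ")
        print()
```

```text
-42 [390.1 306.8  46.4]; -38 [391.3 308.8  44.4]; -34 [387.6 313.1  56.3]; -30 [387.6 315.5  57.4]; -26 [387.9 317.7  57.8]; -22 [386.2 320.7  64. ]; -18 [385.9 323.   65.9]; -14 [385.8 325.3  67.3]; -10 [386.1 327.3  67.4]; -6 [386.9 329.3  66.5]; -2 [387.2 331.4  66.5]; 2 [387.3 333.5  67.6]; 6 [387.6 335.5  67.9]; 10 [388.1 337.6  67.5]; 14 [389.1 339.6  65.9]; 18 [389.4 341.6  66. ]; 22 [393.5 343.6  56.1]; 26 [394.  345.8  56. ]; 30 [394.  348.   57.2]; 34 [394.7 350.2  56.4]; 38 [399.8 352.8  44.2]; 42 [399.9 355.1  45.1]; 
-42 [381.3 333.7 128. ]; -38 [381.4 333.7 124.5]; -34 [381.4 333.7 121. ]; -30 [381.  333.8 118.2]; -26 [381.  333.7 114.3]; -22 [399.6 330.1  67.1]; -18 [396.8 330.6  68.2]; -14 [395.  330.9  67.2]; -10 [393.3 331.3  65.8]; -6 [390.9 331.7  66.1]; -2 [388.2 332.2  67.5]; 2 [386.  332.7  67.5]; 6 [384.2 333.   66.4]; 10 [382.1 333.4  66.2]; 14 [379.6 333.9  67.2]; 18 [378.1 334.2  65.2]; 22 [378.2 334.1  57.6]; 26 [376.2 334.5  57. ]; 30 [374.2 334.9  56.3]; 34 [371.7 335.4  57.6]; 38 [370.2 335.7  54.8]; 42 [370.3 335.6  45.3]; 
-42 [386.7 298.6  45.3]; -38
[... 342 characters left out ...]
[393.  348.7  57.2]; 22 [396.2 356.1  45.8]; 26 [396.7 359.8  46.2]; 30 [397.5 363.9  45.4]; 34 [398.1 367.8  45.3]; 38 [409.5 389.2  -0.6]; 42 [410.1 393.6  -0.3]; 
-42 [430.8 331.4  45.7]; -38 [427.1 331.8  45.7]; -34 [423.7 332.4  44.8]; -30 [419.4 332.3  46.9]; -26 [416.3 333.1  45.2]; -22 [412.4 333.3  46. ]; -18 [406.  331.   56.6]; -14 [400.3 329.1  65.2]; -10 [396.5 329.   67.3]; -6 [393.3 329.5  66.7]; -2 [390.  329.9  66.7]; 2 [386.7 330.3  66.8]; 6 [383.5 330.9  66.2]; 10 [380.2 331.2  66.7]; 14 [378.1 333.4  60. ]; 18 [375.1 334.5  57.9]; 22 [371.9 335.1  57.2]; 26 [370.3 338.9  44.9]; 30 [366.8 339.2  45.9]; 34 [363.3 339.6  46.2]; 38 [360.1 340.7  44.1]; 42 [361.1 353.8  -0.7];
```

Request:
jog_arm(motion=[[[-0.012,0.003,-0.05],[0,0,0]],[[-0.012,0.003,-0.1],[0,0,0]],[[-0.012,0.003,-0.14],[0,0,0]],[[-0.012,0.003,-0.155],[0,0,0]],[[-0.012,0.003,-0.165],[0,0,0]],[[-0.012,0.003,-0.175],[0,0,0]],[[-0.012,0.003,-0.184],[0,0,0]],[[-0.012,0.003,-0.184],[0,0,0]]])

```text
t: 11.3
tool_pos: [0.3886, 0.3318, 0.061]
ee_rot: [[0.983, 0.001, 0.186], [-0.186, 0.0, 0.983], [0.001, -1.0, 0.001]]
force: [-0.2, -0.8, 5.4]
opening: 0.0
```

5.4 N at z = 0.061, so the button is close to the bottom. I'll push further until the force clearly rises.

Request:
jog_arm(motion=[[[0,0,-0.004],[0,0,0]],[[0,0,-0.006],[0,0,0]],[[0,0,-0.008],[0,0,0]],[[0,0,-0.01],[0,0,0]],[[0,0,-0.01],[0,0,0]],[[0,0,-0.01],[0,0,0]],[[0,0,-0.01],[0,0,0]],[[0,0,-0.01],[0,0,0]]])

```text
t: 12.1
tool_pos: [0.3887, 0.3319, 0.0607]
ee_rot: [[0.983, 0.002, 0.185], [-0.185, 0.001, 0.983], [0.002, -1.0, 0.002]]
force: [-3.6, -4.2, 24.1]
opening: -0.006
```

Bottomed: the force rose to 24 N with almost no further travel. Now I'll release.

Request:
jog_arm(motion=[[[0,0,0.03],[0,0,0]],[[0,0,0.12],[0,0,0]],[[0,0,0.25],[0,0,0]],[[0,0,0.4],[0,0,0]],[[0,0.1,0.55],[0,0,0]],[[0,0.25,0.65],[0,0,0]],[[0,0.4,0.65],[0,0,0]],[[0,0.4,0.65],[0,0,0]]])

```text
t: 12.9
tool_pos: [0.3891, 0.437, 0.2218]
ee_rot: [[0.983, 0.003, 0.183], [-0.183, 0.006, 0.983], [0.002, -1.0, 0.007]]
force: [0.3, -0.5, -0.5]
opening: 0.002
```

Run:
```python
from h import *
np.set_printoptions(precision=4,suppress=True)
st=monitor.state();print(st["t"],st["tool_pos"],st["force"])
imt,Dt=vision.get_image("top");ims,Ds=vision.get_image("scene")
hsv=cv2.cvtColor(imt,cv2.COLOR_BGR2HSV)
m=cv2.inRange(hsv,(0,170,80),(8,255,255));m[:,:350]=0;m[:,395:]=0;m[:190]=0;m[240:]=0
v,u=np.nonzero(m);P=np.array([dep("top",q,Dt) for q in zip(u,v)]);print("lever",len(P),np.median(P,0))
g=cv2.inRange(hsv,(45,120,40),(85,255,255));g[:,:220]=0;g[:,255:]=0;g[:270]=0;g[295:]=0
v,u=np.nonzero(g)
if len(u):print("start",len(u),dep("top",(u.mean(),v.mean()),Dt))
for n in ("jar","brush","graver"):
    for c,D in (("top",Dt),("scene",Ds)):
        for r in spotter.spot_point(c,n)[:2]:print(n,c,round(r["conf"],2),np.round(r["xy"],1))
cv2.imwrite("pics/end.png",np.hstack([cv2.resize(imt[90:310,200:500],(480,352)),cv2.resize(ims[190:390,80:320],(320,267)) if 0 else cv2.copyMakeBorder(cv2.resize(ims[190:410,180:420],(320,293)),0,59,0,0,0)]))
```

```text
12.9 [0.3891 0.437  0.2218] [ 0.2776 -0.4716 -0.4542]
lever 105 [ 0.5416 -0.0368  0.0954]
start 79 [0.3866 0.3295 0.0674]
jar top 0.6 [463.1 197.1]
jar top 0.59 [280.1 284.6]
jar scene 0.77 [338.5 234.2]
brush top 0.87 [160.3 288. ]
brush top 0.74 [236.1 194.8]
brush scene 0.85 [411.9 370.7]
brush scene 0.72 [428.  300.9]
graver top 0.65 [366.5 201.1]
graver scene 0.69 [115.4 367.6]
graver scene 0.19 [389.6 228.8]
```

View pics/end.png

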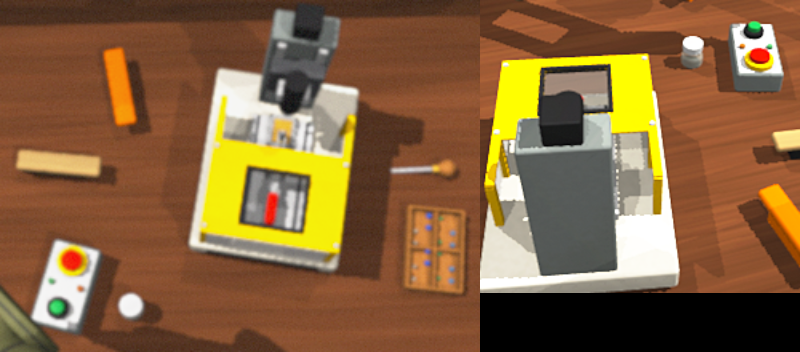

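```bash
python3 -c "
from rig import robot
print(robot.close_job())"
```

```text
the job is handed in; nothing more can be done
None
```

I pressed the red clamp lever down to its stop, drew the hand out, pressed the green start button right in and let it spring back. The job was handed in at about 13 s of the allowed 38 s; no verdict was reported.

- **Lever:** I went in through the window with the fingers shut. At z = 0.097 m the force rose to 31 N with under 0.5 mm of further travel. Afterwards the top camera showed the grip at 0.095–0.096 m, close to the expected 0.098 m. Its ends lay where a fully-down lever's should.
- **Lever disagreement:** the slope I fitted to the lever was −0.046 rad instead of level. I put this down to depth noise. I did not see the pad on the blank directly, so the clamping is inferred from the force and the lever's position.
- **Start button:** it bottomed at z = 0.061 m with 24 N. After release its top read 0.067 m, as it did before the press.
- **Other things:** in the last picture the jar, brush, graver and stop button are where they started, and the robot was clear of everything. I had no direct check for contact with the guard, but I saw no sign of any. Some low-confidence network reports were wrong, such as "jar" on the graver and "graver" on the guard, and I disregarded them after checking the picture.

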